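# Start the curing unit

## Robot

A 6-joint arm with a two-finger parallel gripper is mounted at the origin on a cart in front of the work surface, level with it; the furniture and walls round the work are solid. World frame = base frame: x ahead of the robot, y to its left, z up, the work surface at z = 0. Lengths are in mm, angles in rad, forces in N, time in s.
With the tool pointing down it reaches from about 275 to 750 mm from the base axis. Payload 10.2 kg.
Tool frame: the origin (TCP) lies between the finger pads; the fingertips stand 17 mm ahead of it and the grasp point (between the pads) lies 2 mm behind it; z points along the fingers, y is the line along which they close (so a half turn about z gives the same grasp; the last joint's range is limited). The gripper opens to 85 mm and grips with 20 to 120 N. Pads are 22 mm wide; open, the fingers measure 114 mm over their backs; the gripper's body (76 mm by 85 mm) begins 54 mm behind the grasp point. The pads swing forward as they close: fully open they stand 13 mm farther back than shut.
Start: joints at [-1.393, 0.313, 1.498, -0, 1.331, -0.223], TCP at [204.82, -483.405, 248.294] pointing down, gripper open.
Joint ranges: [-2.94, 2.94], [-0.97, 2.17], [0.19, 2.56], [-1.23, 4.37], [0.02, 3.11], [-2.88, 2.88]. Speed limits (rad/s): [2.39, 2.39, 3.01, 3.14, 3.14, 3.14].

## Interface

Orientations are given as a unit quaternion [w, x, y, z].
In Python, from rig import * gives the robot as it stands.
- The arm moves only by the tool step_arm, never from a script. Its argument "commands" is text: rows parted by semicolons, each of 7 numbers parted by spaces: the opening, from 0 (shut) to 1 (fully open), then the shift along the tool's x, y, z in cm, then the turn, a rotation vector about the tool's x, y, z in rad. In form: hand x y z rx ry rz; .... A call has 1 to 20 rows; each row is the pose to reach, as a shift and turn from the pose commanded when the call began, along the tool's axes at that moment; what a row does not reach only later rows make up. A row lasts 1/12 s, in which the tool goes at most 41.7 mm and 7.16 degrees, less where a joint would pass 70% of its speed; a pose out of reach is approached as far as the arm can. A call with a gripper value outside its range is refused whole. The fingers move at their own pace and stop on an object; "newtons" is the grip in N (left out, the last holds). Time passes only in rows, so rows that repeat a pose let the fingers close. It gives the time, the measured TCP pose, the force, the opening and the grip force at its end, in the units of the state.
- sense(): the state, without advancing time (a new reading comes with each control period).
- capture(name): name is "side" or "top" or "wrist"; returns the picture (400x640x3 uint8, red, green, blue); there is no depth.
- camera_model(name): a dict with "mtx" (3x3 intrinsics, pixels), "eye" and "rotation" of the camera in the world. Camera axes: x right, y down, z forward; pixel columns grow to the right and rows downward; lengths in mm; the calibration is good to about 2 mm. A picture is of the moment at which its call begins: read the wrist's pose just before it. camera_model takes no time and is no camera call; for the wrist camera it gives the pose at the moment of the call.
- finish_job(): hands the job in; it is judged then, once.
Trained networks look in the newest picture that a camera, given by its name, has taken for a name from the list of things; names that differ only in an ending like _2 or _b are one class to them, and where a whole thing is asked for, a point or a joint stands for the part that bears it (a point fixed in the world has none). Each returns a list of dicts, best first, with "score" (0 to 1); they miss things now and then, are a little off and sometimes report something else, mostly with a low value. They report only what shows in the picture. A call takes as long as a camera call.
- search_frame(camera, label): "rect" ([centre column, centre row, width, height] in pixels, round what is visible of it).
- trace(camera, label): "mask" (400x640 bool, what is visible of it) and "rect" ([centre column, centre row, width, height] in pixels, round what is visible of it).
- spot_point(camera, label): "xy" ([column, row] in pixels: a listed point, or the origin of a listed thing).
The state is a dict: "time_s": time; "joints": joint angles; "dq": joint speeds; "tau": joint torques, N m; "eef_pos": TCP position; "ee_rot": TCP orientation; "force": force on the tool from outside, world axes, zero at the start; "wrist_torque": the same for the moment, N m; "grip_width": opening from 0.0 (shut) to 1.0 (fully open); "grip_force": force on a finger pad.
Only numpy, scipy, OpenCV 4.12 (cv2) and the standard library are available. Lean on these libraries where they do the work, as an engineer would, in place of code of your own. Each camera call takes 0.05 s, during which the arm holds its last target. There are 200 camera calls.

## Task

The pink cast lies ready in the curing unit: start the cure with the fingertips alone, in this order. Press the amber-windowed cover down until it is shut, tip the black rocker fully over by pressing its white-dotted end, then press the blue key fully home and last the green key fully home (the keys stay down). Leave the red key up, do not open the cover further, and pick up or shift none of the loose things round the unit.

Things in the scene. Friction and masses are not known exactly. Their poses are not given: they have to be found in the camera images.
- unit: white curing unit, 180 (x) by 320 mm (y), fixed; origin under its centre, x to its back, y to its left; front toward the robot, turned up to 20 degrees. Left: chamber, rim 90 mm high, under a hinged cover. Right: grey deck 54 mm high with a rocker near the front (pivot at x -45, y -75 mm) and behind it three keys in a row (x 35, y -130, -75, -20 mm) whose colours change places
- cover_press (a point): point on the upper face of the cover, 144 mm from its hinge line, mid-width, on the white front bar (36 mm deep, 140 mm wide), where it is pressed. Its height is about 97 mm when the cover is shut
- cover_hinge (a point): middle of the cover's hinge line, at the back of the chamber, 91 mm above the worktop; the hinge line runs along the unit's y
- cover (a joint): angle of the cover (white frame, amber window, 158 x 140 x 6 mm, grey lip at the front edge), rad: 0 shut, growing as the front edge rises. It stands 0.22 to 0.5 open at the start; a stiff hinge keeps it where it is left; about 2 N down at the front bar closes it, and it stops on the rim
- rocker_dot (a point): centre of the white dot on the right-hand (-y of the unit) end of the black rocker, on its upper face, 26 mm from the pivot. The rocker is 72 mm long along the unit's y and 28 mm wide. This end stands up when off, with the dot about 74 mm above the worktop, and about 8 mm lower when on
- rocker (a joint): angle of the rocker, rad: 0 to 0.03 off at the start, 0.32 fully on (dotted end down on its stop). It stays where it is left; about 1 to 3 N on the dot turns it
- key_blue_top (a point): centre of the flat top of the blue key: a round blue push key 26 mm across, standing in a steel collar 36 mm across on the grey deck. Up, its top is about 69 mm above the worktop; home, 7 mm lower, still 4 mm proud of the collar. To be pressed third.
- key_blue (a joint): travel of the blue key, m: 0 up, 0.007 home on its stop. Takes about 2.5 N, has no return spring and stays down once pressed
- key_green_top (a point): centre of the flat top of the green key: a round green push key 26 mm across, standing in a steel collar 36 mm across on the grey deck. Up, its top is about 69 mm above the worktop; home, 7 mm lower, still 4 mm proud of the collar. To be pressed last.
- key_green (a joint): the same for the green key
- key_red_top (a point): centre of the flat top of the red key: a round red push key 26 mm across, standing in a steel collar 36 mm across on the grey deck. Up, its top is about 69 mm above the worktop; home, 7 mm lower, still 4 mm proud of the collar. The stop key: not to be pressed.
- key_red (a joint): the same for the red key
- cast_pink: pink dental cast, 60 x 77 x 26 mm, lying loose in the chamber under the cover; origin at the centre of its underside
- cast_white: bystander: white dental cast, 60 x 77 x 26 mm, loose on the worktop in front of the unit's left half; origin at the centre of its underside
- jar_cap: bystander: white jar cap stained teal, 60 mm across, 20 mm high, loose in front of the unit's right half; origin at the centre of its underside
- silicone_block: bystander: purple silicone block, 30 x 42 x 22 mm, loose to the right of the unit; origin at the centre of its underside

How it is judged (in metres and radians):
On the way, in this order (a step that is already met when the one before it is completed fails the run):
1. the cover is pressed shut (value of joint cover below 0.04 rad), for 0.2 s.
2. the rocker is tipped on (value of joint rocker above 0.26 rad), for 0.2 s.
3. the blue key is pressed home (value of joint key_blue above 0.005 m), for 0.2 s.
4. the green key is pressed home (value of joint key_green above 0.005 m), for 0.2 s.
At the end, for the whole second after the job is handed in: The cover is shut (under 0.04 rad), the rocker is on (over 0.26 of 0.32 rad), the blue and green keys are home (over 5 of 7 mm), the red key is up (under 2 mm), the pink cast still lies on the chamber floor and the three bystanders are within 20 mm of where they stood (value of joint cover below 0.04 rad and value of joint rocker above 0.26 rad and value of joint each of key_blue, key_green above 0.005 m and value of joint key_red below 0.002 m and distance of each of cast_white, jar_cap, silicone_block from where it was at the start of the episode below 0.02 m and z of cast_pink in the frame of unit below 0.065 m); the robot touches nothing.
It fails at once if the rocker is tipped on while the cover is open (value of joint rocker above 0.16 rad and value of joint cover above 0.08 rad).
It fails at once if a key is pressed before its turn (blue while the rocker is off, or green before blue) ((value of joint key_blue above 0.003 m and value of joint rocker below 0.16 rad) or (value of joint key_green above 0.003 m and value of joint key_blue below 0.003 m)).
It fails at once if the red key is pressed (value of joint key_red above 0.003 m).
It fails at once if the cover is lifted open further (value of joint cover above 0.65 rad).
It fails at once if the pink cast is lifted, or a bystander lifted or shifted (distance of any of cast_white, jar_cap, silicone_block from where it was at the start of the episode above 0.025 m or z of cast_pink in the frame of unit above 0.075 m).
It also fails if it takes over 48 s, if anything falls off the work surface, if the arm or the gripper's body presses on something with over 40 N, if the wrist force passes 120 N, or if a joint passes its speed limit or range.

## Working session

There is one attempt and no reset: what is moved stays moved. The work goes in short steps, Python scripts to look and compute and a tool call to move; the robot and the scene stay as the last step left them, time stands still between calls to the robot, and variables do not carry over. Pictures are saved under pics/ and viewed, at most 10 in all, crops included, and the job is handed in when it is done.

Besides the shell and the picture viewer there is one more tool, called after "Emit:" by a JSON object that holds its "fn" and its "kwargs", one argument or row to a line. step_arm: Moves the arm, as the interface text tells. Its arguments: {"type":"object","properties":{"commands":{"type":"string"},"newtons":{"type":"number"}},"required":["commands"]}

```bash
mkdir -p pics; cat > h.py <<'E'
from rig import *
import numpy as np, cv2
def ray(cam,xy,cm=None):
    m=cm or camera_model(cam); R=np.array(m["rotation"]);e=np.array(m["eye"])
    d=R@np.linalg.inv(np.array(m["mtx"]))@np.array([xy[0],xy[1],1.]); return e,d/np.linalg.norm(d)
def atz(cam,xy,z,cm=None):
    e,d=ray(cam,xy,cm); return e+d*(z-e[2])/d[2]
def tri(rs):
    A=sum(np.eye(3)-np.outer(d,d) for e,d in rs);b=sum((np.eye(3)-np.outer(d,d))@e for e,d in rs);return np.linalg.solve(A,b)
E
cat > a.py <<'E'
from h import *
np.set_printoptions(precision=1,suppress=True)
s=sense();print(s["time_s"],s["eef_pos"],s["ee_rot"])
for c in("top","side"):
    im=capture(c);cv2.imwrite(f"pics/{c}1.png",im[...,::-1])
Z=dict(cover_press=130,cover_hinge=91,rocker_dot=74,key_blue_top=69,key_green_top=69,key_red_top=69,cast_white=0,jar_cap=0,silicone_block=0)
for n,z in Z.items():
    rs=[]
    for c in("top","side"):
        r=spot_point(c,n)
        if r:
            xy=r[0]["xy"];rs.append(ray(c,xy));print(n,c,round(r[0]["score"],2),np.array(xy),atz(c,xy,z))
    if len(rs)==2:print("   tri",tri(rs))
print(sense()["time_s"])
E
python3 a.py
```

```text
0.0 [ 204.8 -483.2  247.7] [-0.   1.   0.2  0. ]Traceback (most recent call last):
  File "a.py", line 12, in <module>
    xy=r[0]["xy"];rs.append(ray(c,xy));print(n,c,round(r[0]["score"],2),np.array(xy),atz(c,xy,z))
                            ~~~^^^^^^
  File "h.py", line 5, in ray
    d=R@np.linalg.inv(np.array(m["mtx"]))@np.array([xy[0],xy[1],1.]); return e,d/np.linalg.norm(d)
      ~^~~~~~~~~~~~~~~~~~~~~~~~~~~~~~~~~~
ValueError: matmul: Input operand 1 has a mismatch in its core dimension 0, with gufunc signature (n?,k),(k,m?)->(n?,m?) (size 3 is different from 4)
```

```bash
sed -i 's/R=np.array(m\["rotation"\])/R=Rotation.from_quat(m["rotation"],scalar_first=True).as_matrix()/; 2a from scipy.spatial.transform import Rotation' h.py; python3 a.py; python3 -c "
from h import *
print(camera_model('top'),camera_model('side'))"
```

```text
0.15 [ 204.8 -483.2  247.9] [-0.   1.   0.2  0. ]
cover_press top 0.6 [280.5 204.6] [500.   52.4 130. ]
cover_press side 0.93 [329.2 188.2] [498.2 -17.1 130. ]
   tri [495.9  49.1 160.7]
cover_hinge top 0.58 [270.4 147.5] [624.   81.4  91. ]
cover_hinge side 0.74 [262.5 225.1] [621.8  71.9  91. ]
   tri [621.1  80.6  96.4]
rocker_dot top 0.77 [372.3 192.7] [ 537.2 -127.8   74. ]
key_blue_top top 0.45 [348.2 155.8] [615.8 -78.4  69. ]
key_blue_top side 0.38 [276.8 199.2] [617.3 -82.1  69. ]
   tri [616.  -78.3  70.7]
key_green_top top 0.69 [325.7 163.5] [598.4 -31.7  69. ]
key_red_top top 0.6 [375.3 151.2] [ 626.8 -135.    69. ]
key_red_top side 0.6 [275.1 190.1] [ 628.1 -129.6   69. ]
   tri [ 628.4 -135.4   66. ]
cast_white top 0.83 [324.4 260. ] [402.3 -32.5   0. ]
cast_white side 0.9 [369.  241.2] [408.7 -25.7   0. ]
   tri [405.2 -32.9  -4.9]
jar_cap top 0.84 [374.5 245. ] [ 436.3 -140.8    0. ]
jar_cap side 0.65 [354.5 218.5] [ 437.5 -125.9    0. ]
   tri [ 436.7 -141.9   -8.9]
1.15
{'mtx': array([[414.82373699,   0.        , 326.78367353],
       [  0.        , 414.82373699, 198.57018547],
       [  0.        ,   0.        ,   1.        ]]), 'eye': array([370.52009983, -30.77226061, 903.53164682]), 'rotation': array([-0.06195107,  0.70999774, -0.69829551,  0.06669827])} {'mtx': array([[399.14340767,   0.        , 318.47185372],
       [  0.        , 399.14340767, 211.31542181],
       [  0.        ,   0.        ,   1.        ]]), 'eye': array([485.09018729, 719.9364143 , 474.28299657]), 'rotation': array([ 0.01083305, -0.0222216 ,  0.85852485, -0.51217567])}
```

View pics/top1.png

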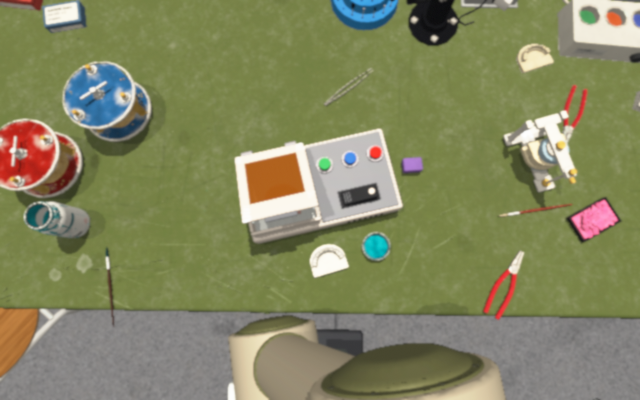

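View pics/side1.png

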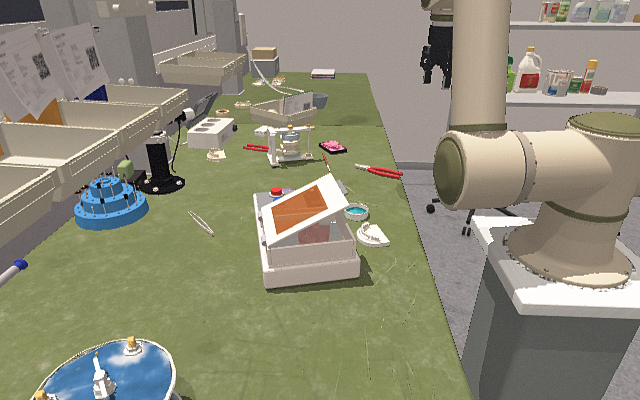

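```bash
cat > fit.py <<'E'
from h import *
from scipy.optimize import least_squares
np.set_printoptions(precision=1,suppress=True)
U=dict(key_red_top=(35,-130),key_blue_top=(35,-75),key_green_top=(35,-20),rocker_dot=(-45,-101))
def fit(P):
    f=lambda p:np.ravel([np.array([p[0]+np.cos(p[2])*U[n][0]-np.sin(p[2])*U[n][1],p[1]+np.sin(p[2])*U[n][0]+np.cos(p[2])*U[n][1]])-P[n] for n in P])
    r=least_squares(f,[580,0,.3]);return r.x,r.fun.reshape(-1,2)
def w(p,u):
    c,s=np.cos(p[2]),np.sin(p[2]);return np.array([p[0]+c*u[0]-s*u[1],p[1]+s*u[0]+c*u[1]])
def u(p,x):
    c,s=np.cos(p[2]),np.sin(p[2]);d=np.array(x[:2])-p[:2];return np.array([c*d[0]+s*d[1],-s*d[0]+c*d[1]])
E
python3 - <<'E'
from fit import *
P=dict(key_red_top=(627,-135),key_blue_top=(616,-78.4),key_green_top=(598.4,-31.7),rocker_dot=(537.2,-127.8))
p,r=fit(P);print(p,p[2],r)
for n in U:print(n,w(p,U[n]))
print("hinge u",u(p,(622,80.6)),"press u",u(p,(496,49)))
s=sense();print(Rotation.from_quat(s["ee_rot"],scalar_first=True).as_matrix()*100,s["joints"],s["time_s"])
print(camera_model("wrist"))
E
```

```text
[560.  -17.9   0.2] 0.24928453394872982 [[-1.  -0.3]
 [-3.6 -3.6]
 [ 0.5  3. ]
 [ 4.1  0.9]]
key_red_top [ 626.  -135.3]
key_blue_top [612.4 -82. ]
key_green_top [598.9 -28.7]
rocker_dot [ 541.3 -126.9]
hinge u [84.4 80.2] press u [-45.5  80.7]
[[  92.1   39.     0. ]
 [  39.   -92.1   -0. ]
 [   0.     0.  -100. ]] [-1.4  0.3  1.5  0.   1.3 -0.2] 1.15
{'mtx': array([[359.4,   0. , 321.6],
       [  0. , 359.4, 201. ],
       [  0. ,   0. ,   1. ]]), 'eye': array([ 278.1, -452.3,  374.5]), 'rotation': array([ 0.1,  0.8, -0.5, -0.1])}
```

Emit:
{"fn": "step_arm", "kwargs": {
  "commands": "0 42.5 -32.3 -2.2 0 0 0.15;0 42.5 -32.3 -2.2 0 0 0.15;0 42.5 -32.3 -2.2 0 0 0.15;0 42.5 -32.3 -2.2 0 0 0.15;0 42.5 -32.3 -2.2 0 0 0.15;0 42.5 -32.3 -2.2 0 0 0.15;0 42.5 -32.3 -2.2 0 0 0.15;0 42.5 -32.3 -2.2 0 0 0.15;0 42.5 -32.3 -2.2 0 0 0.15;0 42.5 -32.3 -2.2 0 0 0.15;0 42.5 -32.3 -2.2 0 0 0.15;0 42.5 -32.3 -2.2 0 0 0.15;0 42.5 -32.3 -2.2 0 0 0.15;0 42.5 -32.3 -2.2 0 0 0.15;0 42.5 -32.3 -2.2 0 0 0.15;0 42.5 -32.3 -2.2 0 0 0.15;0 42.5 -32.3 -2.2 0 0 0.15"
}}

```text
time_s: 2.57
eef_pos: [469.7, -21.1, 270.3]
ee_rot: [0.0, 0.992, 0.124, -0.0]
force: [-0.1, 0.3, -0.3]
grip_width: 0.002
grip_force: 0.0
```

```bash
cat > look.py <<'E'
from fit import *
import sys
s=sense();print(s["time_s"],s["eef_pos"],s["force"]);print(Rotation.from_quat(s["ee_rot"],scalar_first=True).as_matrix()*1000)
cm=camera_model("wrist");im=capture("wrist");cv2.imwrite(f"pics/{sys.argv[1]}.png",im[...,::-1])
P={}
for n,z in dict(key_red_top=69,key_blue_top=69,key_green_top=69,rocker_dot=74,cover_hinge=91,cover_press=155).items():
    r=spot_point("wrist",n)
    if r:
        q=atz("wrist",r[0]["xy"],z,cm);print(n,r[0]["score"],np.array(r[0]["xy"]),q)
        if n in U:P[n]=q[:2]
p,r=fit(P);print(p,p[2]);print(r)
for n in U:print(n,w(p,U[n]))
E
python3 look.py w1
```

```text
2.5667 [469.7 -21.1 270.3] [-0.1  0.3 -0.3]
[[  969.1   246.7    -0.3]
 [  246.7  -969.1    -0.1]
 [   -0.3     0.1 -1000. ]]
key_red_top 0.62 [501.9  29.8] [ 624.4 -136.1   69. ]
key_blue_top 0.79 [431.5  24.7] [613.6 -78.3  69. ]
key_green_top 0.85 [365.6  29.2] [596.9 -26.5  69. ]
rocker_dot 0.57 [458.1 125.2] [ 542.3 -127.2   74. ]
cover_press 0.68 [222.  141.9] [494.   53.9 155. ]
[558.8 -17.2   0.3] 0.2613044895359354
[[ 1.8  2.4]
 [-1.7 -2.3]
 [ 0.8 -0.9]
 [-0.9  0.8]]
key_red_top [ 626.2 -133.7]
key_blue_top [612.  -80.6]
key_green_top [597.8 -27.4]
rocker_dot [ 541.4 -126.4]
```

View pics/w1.png

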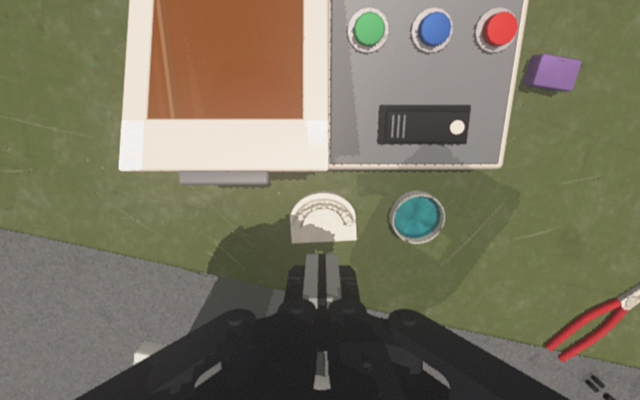

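Emit:
{"fn": "step_arm", "kwargs": {
  "commands": "0 4.6 -6.2 4 0 0 0;0 4.6 -6.2 6 0 0 0;0 4.6 -6.2 7.5 0 0 0;0 4.6 -6.2 8.3 0 0 0;0 4.6 -6.2 9 0 0 0;0 4.2 -6.2 10 0 0 0;0 3.7 -6.2 11 0 0 0;0 3.4 -6.2 12 0 0 0;0 3.2 -6.2 13 0 0 0;0 3.0 -6.2 14 0 0 0;0 2.9 -6.2 14.6 0 0 0;0 2.9 -6.2 15.1 0 0 0;0 2.9 -6.2 15.4 0 0 0"
}}

```text
time_s: 4.0
eef_pos: [483.1, 46.4, 116.6]
ee_rot: [0.0, 0.992, 0.125, 0.0]
force: [-0.4, -1.0, 1.8]
grip_width: 0.0
grip_force: 0.7
```

Emit:
{"fn": "step_arm", "kwargs": {
  "commands": "0 0 0 0.2 0 0 0;0 0 0 0.4 0 0 0;0 0 0 0.6 0 0 0;0 0 0 0.6 0 0 0;0 0 0 0.6 0 0 0;0 0 0 0.6 0 0 0"
}}

```text
time_s: 4.5
eef_pos: [483.3, 46.7, 113.4]
ee_rot: [0.001, 0.992, 0.125, 0.001]
force: [-14.2, -2.3, 33.4]
grip_width: 0.001
grip_force: 16.6
```

Emit:
{"fn": "step_arm", "kwargs": {
  "commands": "0 0 0 -3 0 0 0;0 0 0 -6 0 0 0;0 -1 4 -8 0 0 0;0 -2 8 -9 0 0 0;0 -3 12 -9 0 0 0;0 -3 15.5 -9 0 0 0;0 -3 15.5 -9 0 0 0;0 -3 15.5 -9 0 0 0"
}}

```text
time_s: 5.17
eef_pos: [492.3, -112.0, 200.3]
ee_rot: [-0.0, 0.992, 0.124, 0.0]
force: [-0.6, 0.2, -1.0]
grip_width: -0.001
grip_force: 0.0
```

```bash
python3 look.py w2; python3 -c "
from h import *
cv2.imwrite('pics/s2.png',capture('side')[150:300,200:420,::-1].repeat(3,0).repeat(3,1))"
```

```text
5.1667 [ 492.3 -112.   200.3] [-0.6  0.2 -1. ]
[[  969.4   245.3     0.2]
 [  245.3  -969.4     0.2]
 [    0.2    -0.1 -1000. ]]
key_red_top 0.57 [409.2  15.7] [ 623.4 -137.1   69. ]
key_blue_top 0.63 [320.8  10.4] [612.4 -81.1  69. ]
key_green_top 0.88 [236.   11.7] [598.3 -28.5  69. ]
rocker_dot 0.68 [356.  137.1] [ 540.6 -124.6   74. ]
cover_press 0.57 [ 75.5 167.5] [502.2  14.2 155. ]
[560.8 -16.8   0.2] 0.22634412178841568
[[ 0.7  1.5]
 [-0.7 -0.9]
 [ 1.1  0. ]
 [-1.1 -0.7]]
key_red_top [ 624.  -135.6]
key_blue_top [611.7 -82. ]
key_green_top [599.4 -28.4]
rocker_dot [ 539.6 -125.3]
```

View pics/w2.png

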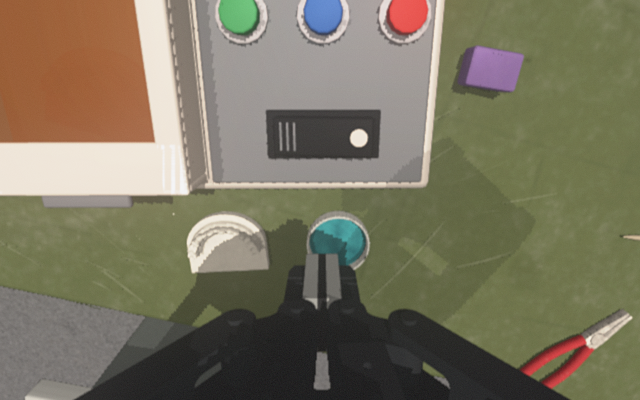

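View pics/s2.png

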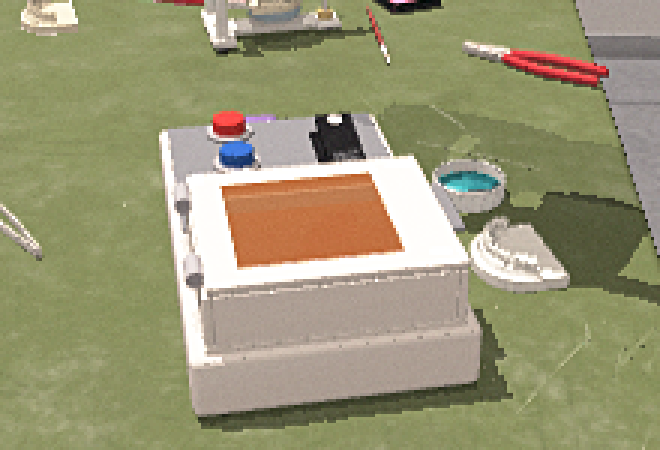

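Emit:
{"fn": "step_arm", "kwargs": {
  "commands": "0 2.5 2 2 0 0 0;0 4.3 2.8 5 0 0 0;0 4.3 2.8 8 0 0 0;0 4.3 2.8 9.5 0 0 0;0 4.3 2.8 10.2 0 0 0;0 4.3 2.8 10.7 0 0 0;0 4.3 2.8 11 0 0 0;0 4.3 2.8 11.3 0 0 0;0 4.3 2.8 11.5 0 0 0;0 4.3 2.8 11.6 0 0 0;0 4.3 2.8 11.7 0 0 0;0 4.3 2.8 11.7 0 0 0"
}}

```text
time_s: 6.57
eef_pos: [541.3, -127.3, 83.8]
ee_rot: [0.001, 0.992, 0.125, 0.001]
force: [1.4, -2.2, 3.3]
grip_width: 0.001
grip_force: 1.4
```

Emit:
{"fn": "step_arm", "kwargs": {
  "commands": "0 0 0 0.1 0 0 0;0 0 0 0.2 0 0 0;0 0 0 0.3 0 0 0;0 0 0 0.3 0 0 0;0 0 0 0.3 0 0 0"
}}

```text
time_s: 6.98
eef_pos: [541.6, -127.4, 83.1]
ee_rot: [0.001, 0.992, 0.125, 0.001]
force: [-5.3, 0.6, 23.9]
grip_width: -0.0
grip_force: 11.5
```

Emit:
{"fn": "step_arm", "kwargs": {
  "commands": "0 0 0 -2.5 0 0 0;0 0 0 -5 0 0 0;0 3 -1 -5 0 0 0;0 6 -2 -5 0 0 0;0 8 -2.7 -5 0 0 0;0 8 -2.7 -4 0 0 0;0 8 -2.7 -2.5 0 0 0;0 8 -2.7 -1.5 0 0 0;0 8 -2.7 -0.9 0 0 0;0 8 -2.7 -0.6 0 0 0;0 8 -2.7 -0.3 0 0 0;0 8 -2.7 -0.1 0 0 0;0 8 -2.7 0 0 0 0;0 8 -2.7 0.1 0 0 0;0 8 -2.7 0.1 0 0 0"
}}

```text
time_s: 8.23
eef_pos: [611.7, -81.1, 79.5]
ee_rot: [0.0, 0.992, 0.125, 0.0]
force: [0.3, 0.2, 0.4]
grip_width: 0.0
grip_force: 0.2
```

Emit:
{"fn": "step_arm", "kwargs": {
  "commands": "0 0 0 0.1 0 0 0;0 0 0 0.2 0 0 0;0 0 0 0.3 0 0 0;0 0 0 0.3 0 0 0;0 0 0 0.3 0 0 0"
}}

```text
time_s: 8.65
eef_pos: [611.9, -81.2, 78.9]
ee_rot: [0.001, 0.992, 0.125, 0.001]
force: [-8.5, 0.9, 19.9]
grip_width: 0.0
grip_force: 10.1
```

Emit:
{"fn": "step_arm", "kwargs": {
  "commands": "0 0 0 -2.5 0 0 0;0 0 0 -5 0 0 0;0 -3 0 -8 0 0 0;0 -6 -1 -10 0 0 0;0 -9 -1.5 -11 0 0 0;0 -10 -2 -11 0 0 0;0 -10 -2 -11 0 0 0"
}}

```text
time_s: 9.23
eef_pos: [508.5, -86.2, 187.4]
ee_rot: [0.0, 0.992, 0.125, 0.001]
force: [0.2, -0.9, 0.4]
grip_width: 0.001
grip_force: 0.0
```

```bash
python3 look.py w3
```

```text
9.2333 [508.5 -86.2 187.4] [ 0.2 -0.9  0.4]
[[  968.9   247.6     1.4]
 [  247.6  -968.9    -0.4]
 [    1.3     0.8 -1000. ]]
key_red_top 0.75 [443.7  51.6] [ 623.1 -136.6   69. ]
key_blue_top 0.55 [350.5  50.6] [609.1 -79.5  69. ]
key_green_top 0.76 [266.7  49.9] [596.5 -28.2  69. ]
rocker_dot 0.9 [391.7 171.2] [ 542.2 -127.2   74. ]
cover_press 0.6 [101.1 203.9] [508.5  19.6 155. ]
[557.3 -18.    0.3] 0.2601959298181862
[[ 1.4  2. ]
 [ 1.3 -2. ]
 [-0.2 -0.1]
 [-2.4  0. ]]
key_red_top [ 624.5 -134.6]
key_blue_top [610.4 -81.4]
key_green_top [596.2 -28.3]
rocker_dot [ 539.8 -127.1]
```

View pics/w3.png

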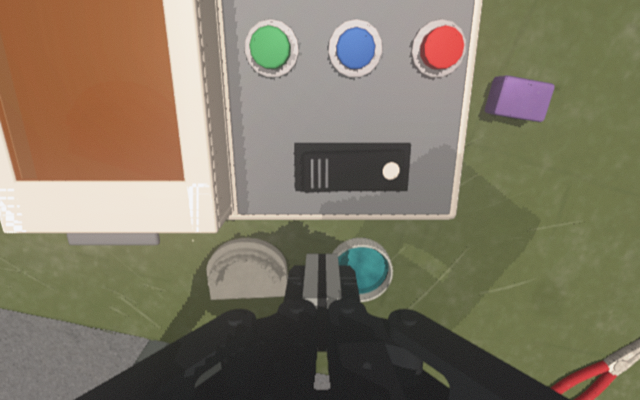

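Emit:
{"fn": "step_arm", "kwargs": {
  "commands": "0 3 -1 0 0 0 0;0 6.5 -2 1 0 0 0;0 10.1 -3.1 3 0 0 0;0 10.1 -3.1 5 0 0 0;0 10.1 -3.1 7 0 0 0;0 10.1 -3.1 8.5 0 0 0;0 10.1 -3.1 9.2 0 0 0;0 10.1 -3.1 9.7 0 0 0;0 10.1 -3.1 9.7 0 0 0"
}}

```text
time_s: 10.33
eef_pos: [599.9, -31.3, 88.7]
ee_rot: [-0.0, 0.992, 0.125, -0.0]
force: [-0.3, -0.6, -0.1]
grip_width: 0.004
grip_force: 0.0
```

Emit:
{"fn": "step_arm", "kwargs": {
  "commands": "0 0 0 0.3 0 0 0;0 0 0 0.6 0 0 0;0 0 0 0.9 0 0 0;0 0 0 1.1 0 0 0;0 0 0 1.3 0 0 0;0 0 0 1.4 0 0 0;0 0 0 1.4 0 0 0;0 0 0 1.4 0 0 0"
}}

```text
time_s: 11.0
eef_pos: [600.7, -31.6, 78.8]
ee_rot: [0.001, 0.992, 0.125, 0.001]
force: [-9.1, 1.4, 26.1]
grip_width: 0.0
grip_force: 13.2
```

Green is home (tip at 61.8 mm, 26 N). Retreat and check.

Emit:
{"fn": "step_arm", "kwargs": {
  "commands": "0 0 0 -2.5 0 0 0;0 0 0 -5 0 0 0;0 0 0 -9 0 0 0;0 -4 2 -12 0 0 0;0 -8 4 -14 0 0 0;0 -12 6 -16 0 0 0;0 -12 6 -16 0 0 0;0 -12 6 -16 0 0 0"
}}

```text
time_s: 11.67
eef_pos: [496.8, -121.8, 238.0]
ee_rot: [0.001, 0.992, 0.123, 0.001]
force: [0.0, 0.2, -0.1]
grip_width: 0.002
grip_force: 0.0
```

```bash
python3 -c "
from h import *
w=capture('wrist');s=capture('side')
cv2.imwrite('pics/w4.png',w[...,::-1]);cv2.imwrite('pics/s4.png',s[150:300,200:420,::-1].repeat(3,0).repeat(3,1))
for n in('cast_white','jar_cap'):
    capture('top');r=spot_point('top',n);print(n,r and atz('top',r[0]['xy'],0))"
```

```text
cast_white []
jar_cap []
```

View pics/w4.png

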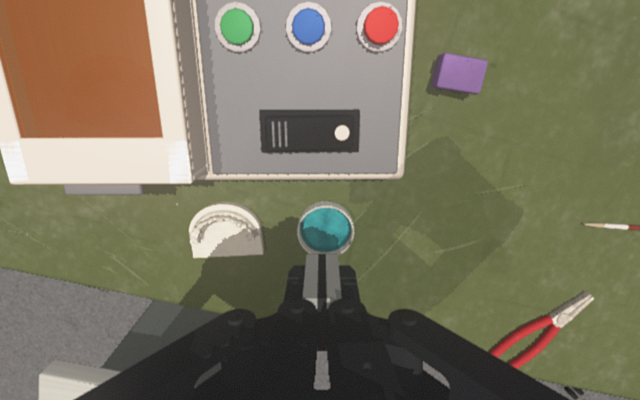

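View pics/s4.png

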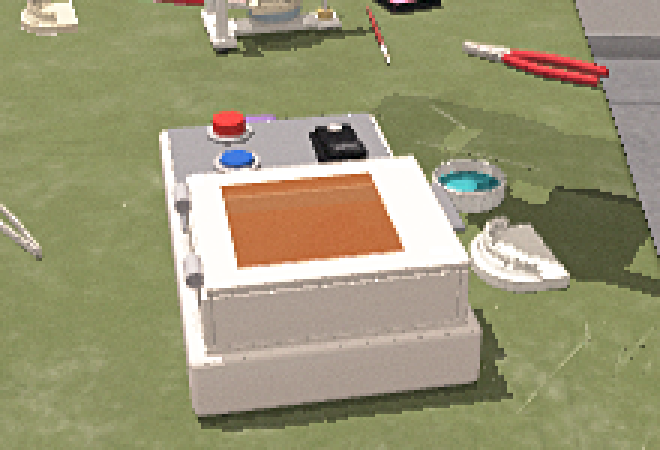

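The side view shows the cover shut, the rocker tipped (dot end at crop 335,128 is lower), blue down (238,158) and red up (228,125). In the wrist view the green key (237,27) is lower like the blue one (308,27), and the bystanders are unmoved.

```bash
python3 -c "
from rig import *
print(finish_job())"
```

```text
the job is handed in; nothing more can be done
None
```

The cover was pressed shut, the rocker tipped on, then the blue and green keys pressed home; red was left up, nothing loose visibly moved, and the job was handed in at about 12 s (no verdict was returned).

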